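Open the bead drawer, then free the sagging gate bolt and hold the gate ajar

ROBOT

A 6-joint arm with a two-finger parallel gripper is mounted at the origin on the work surface. World frame = base frame: x ahead of the robot, y to its left, z up, the work surface at z = 0. Lengths are in m, angles in degrees, forces in N, time in s.
With the tool pointing down it reaches from about 0.375 to 0.9 m from the base axis. Payload 3.1 kg.
Tool frame: the origin (TCP) lies between the finger pads; the fingertips stand 22 mm ahead of it and the grasp point (between the pads) lies 3 mm ahead of it (bot.tip_extent is the distance from the TCP to the fingertips, in m); y points along the fingers, z is the direction in which the jaws open and shut, and the axes are right-handed (so a half turn about y gives the same grasp; the last joint's range is limited). The gripper opens to 87 mm and grips with 3 to 60 N. Pads are 19 mm wide; open, the fingers measure 117 mm over their backs; the gripper's body (75 mm by 190 mm) begins 51 mm behind the grasp point.
Start: joints at [-76.347, 30.224, 82.088, -0, 67.689, -10.227], TCP at [0.253, -0.571, 0.245] pointing down, gripper open.
Joint ranges: [-176.69, 176.69], [-43.24, 126.21], [12.49, 139.97], [-82, 262], [0, 151.66], [-163.58, 163.58]. Speed limits (degrees/s): [159.86, 159.86, 180, 180, 180, 180].

INTERFACE

Orientations are given as a 3x3 rotation matrix whose columns are the frame's x, y, z axes.
In Python, from rig import bot, eyes, models gives the robot as it stands. The module is installed in compiled form; this text tells all that it offers.
- The arm moves only by the tool arm_command, never from a script. Its arguments are lists of equal length, an entry for each row: "translation": the shift along the tool's x, y, z each as a share of 0.08 m, from -1 to 1, a list of three; "rotation": the turn, a rotation vector about the tool's x, y, z each as a share of 60 degrees, from -1 to 1, a list of three; "grip": the closure, from -1 (fully open) to 1 (shut), so that 0 is half open. In form: {"translation": [[x, y, z], ...], "rotation": [[rx, ry, rz], ...], "grip": [grip, ...]}. A call has 1 to 5 rows; each row is the pose to reach, as a shift and turn from the pose commanded when the call began, along the tool's axes at that moment; what a row does not reach only later rows make up. A row lasts 1/10 s, in which the tool goes at most 50 mm and 8.59 degrees, less where a joint would pass 70% of its speed; a pose out of reach is approached as far as the arm can. A call with a number of a shift or a turn outside -1 to 1 is refused whole. A call with a gripper value outside its range is refused whole. The fingers move at their own pace and stop on an object; the grip force is fixed at half the most. Time passes only in rows, so rows that repeat a pose let the fingers close. It gives the time, the measured TCP pose, the force and the opening at its end, in the units of the state.
- bot.read_state(): the state, without advancing time (a new reading comes with each control period).
- eyes.capture(name): name is "scene" or "top"; returns a dict with "image" (420x560x3 uint8, blue, green, red), "mtx" (3x3 intrinsics, pixels), "rvec" (rotation vector, rad) and "tvec" (3), from world to camera coordinates, as OpenCV has them. Camera axes: x right, y down, z forward; pixel columns grow to the right and rows downward; lengths in m; the calibration is good to about 2 mm. A picture is of the moment at which its call begins. There is no depth.
- bot.hand_in(): hands the job in, once; it reports no verdict.
Trained networks look in the newest picture that a camera, given by its name, has taken for a name from the list of things; names that differ only in an ending like _2 or _b are one class to them, and where a whole thing is asked for, a point or a joint stands for the part that bears it (a point fixed in the world has none). Each returns a list of dicts, best first, with "conf" (0 to 1); they miss things now and then, are a little off and sometimes report something else, mostly with a low value. They report only what shows in the picture. A call takes as long as a camera call.
- models.recognise(camera, thing): "extent" ([left, top, right, bottom] as shares, 0 to 1, of the picture: columns of its width, rows of its height, round what is visible of it).
- models.spot_point(camera, thing): "point" ([column, row] as shares, 0 to 1, of the picture: columns of its width, rows of its height: a listed point, or the origin of a listed thing).
The state is a dict: "time_s": time; "joint_positions": joint angles; "qvel": joint speeds; "tau": joint torques, N m; "position": TCP position; "tcp_rot": TCP orientation; "force": force on the tool from outside, world axes, zero at the start; "moment": the same for the moment, N m; "opening": opening from 0.0 (shut) to 1.0 (fully open).
Only numpy, scipy, OpenCV 4.12 (cv2) and the standard library are available. Lean on these libraries where they do the work, as an engineer would, in place of code of your own. Each camera call takes 0.05 s, during which the arm holds its last target. There are 200 camera calls.

TASK

I want to move bangles from the gated case into the drawer of the little white chest: first pull the drawer well open, about 10 cm, and leave it open. Then take the brass knob of the gate's bolt, lift the sagging bolt so that its nose clears the bent-up lip of the keeper while you draw it back out of the keeper, and pull the sprung gate ajar towards you, about a hand's width (7 cm) at its free edge. Finish while still holding it steadily ajar with the gripper - do not let go - and leave the other wares where they are.

Things in the scene. Friction and masses are not known exactly. Their poses are not given: they have to be found in the camera images.
- chest_drawer0_handle (a point): centre of the drawer's level brass bar handle, 11 mm thick, 110 mm long along its y axis, 35 mm in front of the drawer front, 47 mm above the table. x points from the handle into the chest, z up: the drawer is pulled along -x. The chest (white, pale wood front, fixed) is 200 mm deep, 220 mm wide and 85 mm tall
- chest_drawer0 (a joint): how far the drawer is out, m: 0 shut, 0.134 at its stop; it starts nearly shut, slides with about 1 N of friction and stays where it is left
- case: wooden bangle case, fixed, 200 mm deep (x), 310 mm wide (y), 165 mm tall; origin at the centre of its underside, front towards its own -x. A barred gate (200 mm wide, top edge 160 mm above the table) closes the front: hinge at the case's +y side, free edge at its y = -70 mm, x = -108 mm
- keeper_lip (a point): top middle of the bent-up lip at the mouth of the steel keeper, 143.5 mm above the table; axes are the case's. The lip is 12 mm thick along y. The keeper, fixed to the case front beside the gate's free edge, is an open-topped channel running 46 mm from here towards -y, its front wall 172 mm above the table
- gate: barred wooden gate with the bolt on its front; origin on the hinge axis at table height, axes parallel to the case's when shut, turning with the gate. Two dark steel staples on its front, tops 182 mm above the table, carry the bolt; they stand 24 mm towards -y and 75 mm towards +y of the knob when the bolt is fully shot
- hinge_axis (a point): point on the gate's vertical hinge axis, 160 mm above the table; axes are the case's
- gate_hinge (a joint): gate angle, rad: 0 shut, growing as it swings out towards the case's -x (clockwise from above); 0.35 is a 70 mm gap at the free edge. A spring closer (0.3 to 0.5 N m when ajar, 3 to 5 N at the knob) shuts it when let go. It cannot open while the bolt's nose is in the keeper
- bolt_knob (a point): centre of the bolt's upright round brass knob, 24 mm across, 44 mm tall, on a 10 mm neck; 215 mm above the table when the bolt sags. Axes are the gate's: the bolt is drawn along +y, towards the hinge. From the hinge axis the knob lies 22 mm towards -x and 160 mm towards -y, less the drawn distance. The round knob can turn between the fingers
- bolt_slide (a joint): how far the bolt is drawn, m: 0 fully shot, 0.045 at its stop; starts between 0 and 0.007; about 1.5 N of friction. Without lifting, the nose catches on the keeper's lip at 0.010; the nose is clear of keeper and lip from 0.033 on
- bolt_lift (a joint): how far the bolt is lifted straight up in its worn staples, m: 0 sagging (its own weight of about 2 N pulls it down), 0.020 at its stop. The nose clears the lip when lifted at least 0.0115; past the lip it may sink again
- ring_cone: white ceramic ring cone, 44 mm wide and 72 mm tall, standing on top of the case towards its back; a bystander, to be left alone. Origin at the middle of its underside
- gift_box: small brown gift box 50 x 70 x 30 mm, lying on top of the chest towards its back; a bystander, to be left alone. Origin at the middle of its underside
- green_stone: green mineral, about 64 mm wide and 53 mm tall; a bystander, to be left alone. Origin at the middle of its underside
- bead_jar: amber jar with a white cap, 64 mm across and 85 mm tall; a bystander, to be left alone. Origin at the middle of its underside
- bangle: brass bangle, 72 mm across and 12 mm high, lying flat; a bystander, to be left alone. Origin at the middle of its underside
- thread_spool: coral-red thread spool, 38 mm across and 50 mm tall, upright; a bystander, to be left alone. Origin at the middle of its underside

How it is judged (in metres and radians):
On the way, in this order (a step that is already met when the one before it is completed fails the run):
1. the drawer is pulled out at least 80 mm (value of joint chest_drawer0 above 0.08 m), for 0.2 s.
2. the bolt is lifted above the keeper's lip while its nose is still in the keeper (value of joint bolt_lift above 0.0095 m and value of joint bolt_slide below 0.034 m), for 0.04 s.
3. the bolt is drawn clear of the keeper (value of joint bolt_slide above 0.033 m), for 0.1 s.
At the end, for the whole second after the job is handed in: the drawer is still at least 75 mm out; the gate stands still (under 0.1 rad/s) between 0.22 and 0.60 rad open (a gap of 44 to 118 mm at its free edge), held there by the gripper's fingers on the gate or its bolt with more than 1 N (value of joint chest_drawer0 above 0.075 m and value of joint gate_hinge between 0.22 and 0.6 rad and velocity of joint gate_hinge between -0.1 and 0.1 rad/s and contact force between the fingers and gate above 1 N); the arm keeps its last pose, push and grip.
It fails at once if a bystander is moved more than 30 mm (distance of any of ring_cone, gift_box, green_stone, bead_jar, bangle, thread_spool from where it was at the start of the episode above 0.03 m).
It also fails if it takes over 53 s, if anything falls off the work surface, if the arm or the gripper's body presses on something with over 40 N, if the wrist force passes 120 N, or if a joint passes its speed limit or range.

## Working session

There is one attempt and no reset: what is moved stays moved. The work goes in short steps, Python scripts to look and compute and a tool call to move; the robot and the scene stay as the last step left them, time stands still between calls to the robot, and variables do not carry over. Pictures are saved under pics/ and viewed, about 8 in all and at most 12, crops included, and the job is handed in when it is done.

Besides the shell and the picture viewer there is one more tool, called after "Request:" by a JSON object that holds its "name" and its "arguments", one argument or row to a line. arm_command: Moves the arm, as the interface text tells. Shift numbers are shares of 0.08 m and turn numbers shares of 60 degrees, none past 1 either way. Its arguments: {"type":"object","properties":{"translation":{"type":"array"},"rotation":{"type":"array"},"grip":{"type":"array"}},"required":["translation","rotation","grip"]}

```bash
mkdir -p pics; cat > h.py <<'E'
import numpy as np, cv2
from rig import bot, eyes, models
def cap(n,save=None):
    c=eyes.capture(n)
    if save: cv2.imwrite('pics/'+save,c['image'])
    return c
def ray(c,p):
    R=cv2.Rodrigues(np.array(c['rvec'],float))[0]; t=np.array(c['tvec'],float).ravel()
    u=cv2.undistortPoints(np.array([[p]],float),np.array(c['mtx'],float),None).ravel()
    o=-R.T@t; d=R.T@np.array([u[0],u[1],1]); return o,d/np.linalg.norm(d)
def onz(c,p,z):
    o,d=ray(c,p); return o+d*(z-o[2])/d[2]
def proj(c,P):
    return cv2.projectPoints(np.array(P,float).reshape(-1,1,3),np.array(c['rvec'],float),np.array(c['tvec'],float),np.array(c['mtx'],float),None)[0].reshape(-1,2)
def tri(rs):
    A=0;b=0
    for o,d in rs:
        M=np.eye(3)-np.outer(d,d);A=A+M;b=b+M@o
    return np.linalg.solve(A,b)
def spot(n,th):
    return [(np.array(r['point'])*[560,420],r['conf']) for r in models.spot_point(n,th)]
E
python3 - <<'E'
from h import *
np.set_printoptions(precision=4,suppress=True)
C={n:cap(n,n+'0.png') for n in('scene','top')}
cv2.imwrite('pics/both0.png',np.vstack([C['scene']['image'],C['top']['image']])[:, :])
Z=dict(chest_drawer0_handle=.047,keeper_lip=.1435,hinge_axis=.16,bolt_knob=.215,case=0,gate=0,ring_cone=.165,gift_box=.085,green_stone=0,bead_jar=0,bangle=0,thread_spool=0)
for t,z in Z.items():
    rs=[]
    for n in C:
        s=spot(n,t)[:2]
        for p,c in s: print(t,n,p.round(1),round(c,2),onz(C[n],p,z))
        if s: rs.append(ray(C[n],s[0][0]))
    if len(rs)==2: print('   tri',tri(rs))
for n in C: print(n,ray(C[n],(280,210)))
s=bot.read_state();print(s['position'],s['tcp_rot'],s['force'],s['opening'],s['time_s'],bot.tip_extent)
E
```

```text
chest_drawer0_handle scene [199.6 230.9] 0.65 [ 0.5587 -0.1983  0.047 ]
chest_drawer0_handle top [343.8 206.5] 0.62 [ 0.5466 -0.2176  0.047 ]
chest_drawer0_handle top [192.4 197.4] 0.55 [0.585  0.3166 0.047 ]
   tri [ 0.5481 -0.2108  0.0312]
keeper_lip scene [307.1 222.2] 0.89 [0.5796 0.0953 0.1435]
keeper_lip scene [342.4 293.8] 0.7 [0.7797 0.1853 0.1435]
keeper_lip top [253.8 192.7] 0.96 [0.5792 0.0936 0.1435]
   tri [0.5793 0.0945 0.143 ]
hinge_axis scene [397.5 227.4] 0.97 [0.5922 0.3202 0.16  ]
hinge_axis scene [312.2 219.3] 0.61 [0.5819 0.1077 0.16  ]
hinge_axis top [186.9 192.8] 0.71 [0.5778 0.3153 0.16  ]
   tri [0.5812 0.3208 0.1448]
bolt_knob scene [336.2 202.1] 0.75 [0.5664 0.1637 0.215 ]
bolt_knob top [231.  194.8] 0.75 [0.558  0.1627 0.215 ]
bolt_knob top [187.8 190.2] 0.49 [0.5745 0.302  0.215 ]
   tri [0.5597 0.1639 0.2067]
case scene [342.7 293.2] 0.64 [ 0.6977  0.1985 -0.    ]
gate scene [210.7 290.5] 0.54 [ 0.7149 -0.1482  0.    ]
gate top [192.1 200.1] 0.8 [0.5846 0.3259 0.    ]
   tri [0.6646 0.0867 0.1214]
ring_cone scene [353.5 279.5] 0.73 [0.7526 0.2089 0.165 ]
[... 695 characters left out ...]
p [316.7 148.3] 0.46 [ 0.7743 -0.1296 -0.    ]
   tri [ 0.5107  0.492  -0.0098]
bangle scene [271.6 200.9] 0.47 [ 0.4015 -0.0132  0.    ]
bangle top [287.6 249.1] 0.59 [ 0.4031 -0.0184  0.    ]
   tri [ 0.4028 -0.0158  0.0013]
thread_spool scene [160.4 183.3] 0.56 [ 0.356  -0.3605  0.    ]
thread_spool top [321.  145.2] 0.18 [ 0.786  -0.1458  0.    ]
   tri [ 0.68   -0.1654  0.3945]
scene (array([1.3879, 0.0917, 1.2326]), array([-0.6112, -0.0496, -0.7899]))
top (array([ 0.2109, -0.0093,  1.8825]), array([ 0.1746,  0.0088, -0.9846]))
[ 0.253  -0.5715  0.2446] [[-0.9144  0.      0.4049]
 [-0.4049 -0.     -0.9144]
 [ 0.     -1.      0.    ]] [ 0.892   0.0249 -0.1169] 1.001330308879959 1.3 0.022
```

View pics/scene0.png

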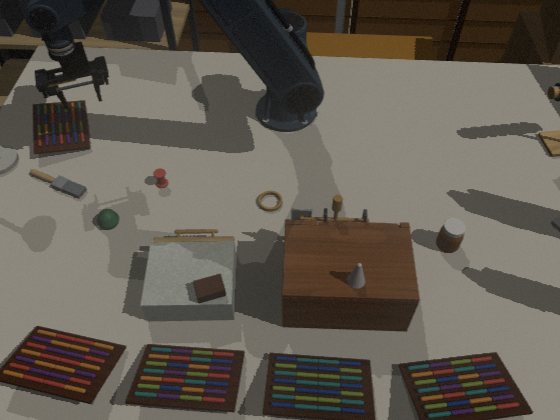

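View pics/top0.png

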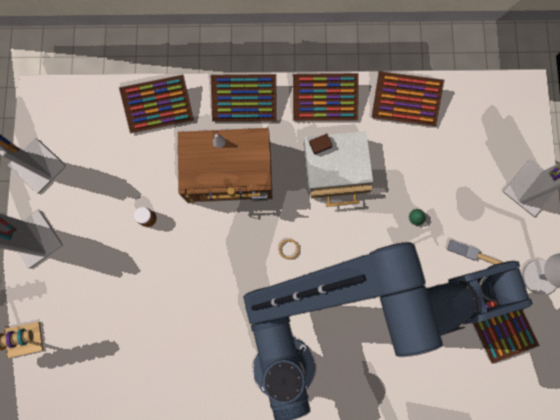

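Scene view: the drawer's handle is near (196,232), the knob near (337,202) and the chest is slightly turned. The spool is at (161,178), the bangle at (269,201) and the stone at (108,218). The top view shows the handle near (341,203) and the knob near (231,191). I'll zoom in once to refine these.

```bash
python3 - <<'E'
from h import *
a=cv2.imread('pics/scene0.png');b=cv2.imread('pics/top0.png')
def z(i,x,y,w,h,W,H):return cv2.resize(i[y:y+h,x:x+w],(W,H),interpolation=cv2.INTER_CUBIC)
f=4
cv2.imwrite('pics/zoom0.png',np.vstack([np.hstack([z(a,145,215,100,70,400,280),z(b,295,130,100,70+10,400,320)[40:]]),np.hstack([z(a,280,185,140,56,560,224)[:, :400],z(b,170,180,105,35,400,133)[:, :][0:133] if 0 else cv2.copyMakeBorder(z(b,175,175,100,35,400,140),0,84,0,0,0)])]))
E
```

```text
(no output)
```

View pics/zoom0.png

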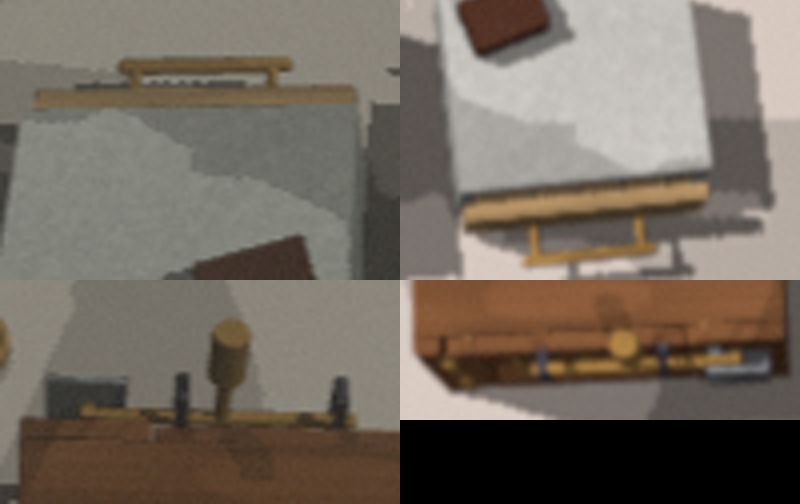

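The zoom shows the handle bar ends at scene (175,231.5)/(217.5,231.3) and top (326.5,205.5)/(358.8,201.8). The knob top is at scene (338,196.8) and top (231,191.3).

```bash
python3 - <<'E'
from h import *
np.set_printoptions(precision=4,suppress=True)
S=cap('scene');T=cap('top')
for a,b,z in [((175,231.5),(326.5,205.5),.047),((217.5,231.25),(358.75,201.75),.047),((337.2,203.5),(231,191.25),.215),((338,197.5),(231,191.25),.237)]:
    # left in scene = right of chest? scene camera faces robot: left = -y
    print(z,onz(S,a,z),onz(T,b,z))
print('mid handle tri',tri([ray(S,(196.2,231.4)),ray(T,(342.6,203.6))]))
print('case front top corners', [onz(T,p,.165) for p in [(178.75,190),(271,191)]])
print('case scene corners',[onz(S,p,.165) for p in [(285.5,222),(410,225)]])
s=spot('scene','thread_spool');print(s)
E
```

```text
0.047 [ 0.5654 -0.2656  0.047 ] [ 0.5509 -0.1568  0.047 ]
0.047 [ 0.5563 -0.1488  0.047 ] [ 0.5632 -0.2708  0.047 ]
0.215 [0.5706 0.1661 0.215 ] [0.5696 0.1628 0.215 ]
0.237 [0.5696 0.1663 0.237 ] [0.5649 0.1605 0.237 ]
mid handle tri [ 0.5576 -0.2115  0.0419]
case front top corners [array([0.5865, 0.3415, 0.165 ]), array([0.5798, 0.0353, 0.165 ])]
case scene corners [array([0.5988, 0.0412, 0.165 ]), array([0.5864, 0.3505, 0.165 ])]
[(array([161.28 , 184.716]), 0.69)]
```

```bash
cat >> h.py <<'E'
from scipy.spatial.transform import Rotation as Ro
import json
def down(h):  # tool pointing down, tool z (jaw axis) along heading h deg
    a=np.radians(h); z=np.array([np.cos(a),np.sin(a),0]); y=np.array([0,0,-1.]); return np.column_stack([np.cross(y,z),y,z])
def plan(targets,P=None,step=.048):
    """targets: (pos,R,grip[,step]); prints calls. P: commanded (pos,R) or measured"""
    s=bot.read_state(); p,R=(np.array(s['position']),np.array(s['tcp_rot'])) if P is None else P
    for t in targets:
        tp,tR,g=t[:3]; st=t[3] if len(t)>3 else step
        for _ in range(12):
            d=R.T@(np.array(tp)-p)/.08; rv=Ro.from_matrix(R.T@tR).as_rotvec(degrees=True)/60
            if np.abs(d).max()<.005 and np.abs(rv).max()<.005: break
            f=min(1,1/max(np.abs(d).max(),1e-9),.65/max(np.linalg.norm(rv),1e-9),4*st/.08/max(np.linalg.norm(d),1e-9))
            d=(d*f).round(3);rv=(rv*f).round(3)
            n=max(int(np.ceil(np.linalg.norm(d)*.08/st-.01)),int(np.ceil(np.linalg.norm(rv)*60/8.5)),1)
            # rows spread evenly
            rows=[[ [round(float(x)*(k+1)/n,3) for x in v] for k in range(n)] for v in (d,rv)]
            print('T',json.dumps(rows[0]),'R',json.dumps(rows[1]),'g',g,'n',n)
            p=p+R@d*.08; R=R@Ro.from_rotvec(rv*60,degrees=True).as_matrix()
E
python3 - <<'E'
from h import *
plan([([.559,-.2105,.17],down(5.3),.36)])
E
```

```text
T [[-0.5, 0.087, -0.242], [-1.0, 0.175, -0.484]] R [[0.0, -0.112, -0.0], [0.0, -0.224, -0.0]] g 0.36 n 2
T [[-0.5, 0.081, -0.11], [-1.0, 0.161, -0.22]] R [[0.0, -0.103, -0.0], [0.0, -0.206, -0.0]] g 0.36 n 2
T [[-0.5, 0.079, -0.001], [-1.0, 0.158, -0.001]] R [[-0.0, -0.101, -0.0], [-0.0, -0.201, -0.0]] g 0.36 n 2
T [[-0.5, 0.081, 0.106], [-1.0, 0.161, 0.213]] R [[-0.0, -0.103, -0.0], [-0.0, -0.206, -0.0]] g 0.36 n 2
T [[-0.5, 0.086, 0.227], [-1.0, 0.173, 0.454]] R [[-0.0, -0.111, -0.0], [-0.0, -0.221, -0.0]] g 0.36 n 2
T [[-0.261, 0.052, 0.202], [-0.522, 0.104, 0.403]] R [[-0.0, -0.066, -0.0], [-0.0, -0.132, -0.0]] g 0.36 n 2
```

Request:
{"name": "arm_command", "arguments": {
  "translation": [
    [-0.5, 0.087, -0.242],
    [-1.0, 0.175, -0.484],
    [-1.0, 0.175, -0.484]
  ],
  "rotation": [
    [0, -0.112, 0],
    [0, -0.224, 0],
    [0, -0.224, 0]
  ],
  "grip": [0.36, 0.36, 0.36]
}}

```text
time_s: 1.75
position: [0.3127, -0.4981, 0.2293]
tcp_rot: [[-0.792, -0.001, 0.611], [-0.611, 0.007, -0.792], [-0.004, -1.0, -0.006]]
force: [-0.9, -0.2, -0.1]
opening: 0.814
```

Request:
{"name": "arm_command", "arguments": {
  "translation": [
    [-0.5, 0.081, -0.11],
    [-1.0, 0.161, -0.22],
    [-1.0, 0.161, -0.22]
  ],
  "rotation": [
    [0, -0.103, 0],
    [0, -0.206, 0],
    [0, -0.206, 0]
  ],
  "grip": [0.36, 0.36, 0.36]
}}

```text
time_s: 2.05
position: [0.3652, -0.4369, 0.2168]
tcp_rot: [[-0.643, -0.001, 0.766], [-0.766, 0.004, -0.643], [-0.003, -1.0, -0.003]]
force: [0.4, -0.1, 0.4]
opening: 0.537
```

Request:
{"name": "arm_command", "arguments": {
  "translation": [
    [-0.5, 0.079, 0],
    [-1.0, 0.158, 0],
    [-1.0, 0.158, 0]
  ],
  "rotation": [
    [0, -0.101, 0],
    [0, -0.201, 0],
    [0, -0.201, 0]
  ],
  "grip": [0.36, 0.36, 0.36]
}}

```text
time_s: 2.35
position: [0.4166, -0.3771, 0.2044]
tcp_rot: [[-0.47, -0.001, 0.883], [-0.883, 0.003, -0.47], [-0.002, -1.0, -0.002]]
force: [-0.1, -0.2, -0.3]
opening: 0.338
```

Request:
{"name": "arm_command", "arguments": {
  "translation": [
    [-0.5, 0.081, 0.106],
    [-1.0, 0.161, 0.213],
    [-1.0, 0.161, 0.213]
  ],
  "rotation": [
    [0, -0.103, 0],
    [0, -0.206, 0],
    [0, -0.206, 0]
  ],
  "grip": [0.36, 0.36, 0.36]
}}

```text
time_s: 2.65
position: [0.4695, -0.3155, 0.1917]
tcp_rot: [[-0.271, -0.0, 0.963], [-0.963, 0.002, -0.271], [-0.001, -1.0, -0.001]]
force: [0.3, -0.5, -0.6]
opening: 0.321
```

Request:
{"name": "arm_command", "arguments": {
  "translation": [
    [-0.5, 0.086, 0.227],
    [-1.0, 0.173, 0.454],
    [-1.0, 0.173, 0.454]
  ],
  "rotation": [
    [0, -0.111, 0],
    [0, -0.221, 0],
    [0, -0.221, 0]
  ],
  "grip": [0.36, 0.36, 0.36]
}}

```text
time_s: 2.95
position: [0.5268, -0.249, 0.1779]
tcp_rot: [[-0.043, 0.001, 0.999], [-0.999, 0.001, -0.043], [-0.001, -1.0, 0.0]]
force: [-0.7, -0.8, -0.3]
opening: 0.322
```

Request:
{"name": "arm_command", "arguments": {
  "translation": [
    [-0.261, 0.052, 0.202],
    [-0.522, 0.104, 0.403],
    [-0.522, 0.104, 0.403],
    [-0.522, 0.104, 0.403]
  ],
  "rotation": [
    [0, -0.066, 0],
    [0, -0.132, 0],
    [0, -0.132, 0],
    [0, -0.132, 0]
  ],
  "grip": [0.36, 0.36, 0.36, 0.36]
}}

```text
time_s: 3.35
position: [0.5588, -0.2123, 0.1702]
tcp_rot: [[0.09, -0.0, 0.996], [-0.996, -0.001, 0.09], [0.001, -1.0, -0.0]]
force: [-0.0, 0.3, -0.5]
opening: 0.32
```

Request:
{"name": "arm_command", "arguments": {
  "translation": [
    [0, 0.45, 0],
    [0, 0.9, 0],
    [0, 0.9, 0]
  ],
  "rotation": [
    [0, 0, 0],
    [0, 0, 0],
    [0, 0, 0]
  ],
  "grip": [0.36, 0.36, 0.36]
}}

```text
time_s: 3.65
position: [0.5552, -0.2109, 0.0942]
tcp_rot: [[0.089, -0.009, 0.996], [-0.996, 0.004, 0.089], [-0.005, -1.0, -0.008]]
force: [-1.0, -0.3, 0.4]
opening: 0.318
```

```bash
python3 - <<'E'
from h import *
S=cap('scene');T=cap('top')
z=lambda i,x,y,w,h:cv2.resize(i[y:y+h,x:x+w],(w*4,h*4),interpolation=cv2.INTER_CUBIC)
s=bot.read_state();p=np.array(s['position'])
for n,C in(('S',S),('T',T)): print(n,spot({'S':'scene','T':'top'}[n],'chest_drawer0_handle')[:1],proj(C,[p-[0,0,.022],[p[0],p[1],.047],[.559,-.2105,.047]]).round(1).tolist())
cv2.imwrite('pics/a1.png',np.hstack([z(S['image'],145,170,100,100),z(T['image'],295,140,100,100)]))
E
```

```text
S [(array([198.912, 230.916]), 0.98)] [[193.3, 224.3], [194.7, 230.6], [195.2, 230.8]]
T [] [[343.0, 201.7], [342.1, 203.2], [341.7, 203.1]]
```

View pics/a1.png

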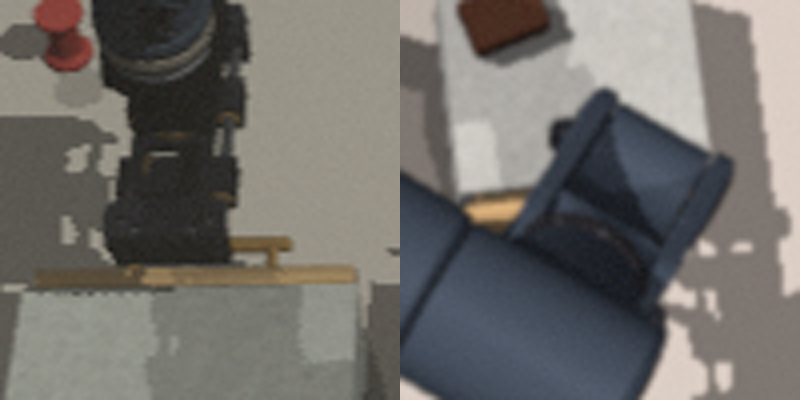

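The gripper hides the handle. The inner fingertip sits just in front of the drawer front at (140,262) of the crop, which fits the estimate. I'll go down gently and watch the force.

Request:
{"name": "arm_command", "arguments": {
  "translation": [
    [0, 0.12, 0],
    [0, 0.24, 0],
    [0, 0.36, 0],
    [0, 0.36, 0]
  ],
  "rotation": [
    [0, 0, 0],
    [0, 0, 0],
    [0, 0, 0],
    [0, 0, 0]
  ],
  "grip": [0.36, 0.36, 0.36, 0.36]
}}

```text
time_s: 4.25
position: [0.5581, -0.2098, 0.0676]
tcp_rot: [[0.092, -0.003, 0.996], [-0.996, 0.002, 0.092], [-0.002, -1.0, -0.003]]
force: [-0.2, 0.4, -0.7]
opening: 0.32
```

No contact so far. I'll go down further and close.

Request:
{"name": "arm_command", "arguments": {
  "translation": [
    [0, 0.09, 0],
    [0, 0.18, 0],
    [0, 0.18, 0]
  ],
  "rotation": [
    [0, 0, 0],
    [0, 0, 0],
    [0, 0, 0]
  ],
  "grip": [0.36, 0.36, 0.36]
}}

```text
time_s: 4.55
position: [0.5584, -0.2101, 0.0536]
tcp_rot: [[0.092, -0.002, 0.996], [-0.996, 0.001, 0.092], [-0.001, -1.0, -0.002]]
force: [0.4, 0.1, -0.6]
opening: 0.318
```

Request:
{"name": "arm_command", "arguments": {
  "translation": [
    [0, 0, 0],
    [0, 0, 0],
    [0, 0, 0],
    [0, 0, 0]
  ],
  "rotation": [
    [0, 0, 0],
    [0, 0, 0],
    [0, 0, 0],
    [0, 0, 0]
  ],
  "grip": [1, 1, 1, 1]
}}

```text
time_s: 4.95
position: [0.5594, -0.2107, 0.0551]
tcp_rot: [[0.092, 0.001, 0.996], [-0.996, -0.0, 0.092], [0.001, -1.0, 0.001]]
force: [-0.1, -0.2, -0.0]
opening: 0.12
```

The opening of 10.4 mm matches the bar, so the handle is gripped. Now I'll pull.

Request:
{"name": "arm_command", "arguments": {
  "translation": [
    [0, 0, -0.2],
    [0, 0, -0.4],
    [0, 0, -0.6],
    [0, 0, -0.8]
  ],
  "rotation": [
    [0, 0, 0],
    [0, 0, 0],
    [0, 0, 0],
    [0, 0, 0]
  ],
  "grip": [1, 1, 1, 1]
}}

```text
time_s: 5.35
position: [0.4956, -0.2166, 0.0551]
tcp_rot: [[0.092, 0.002, 0.996], [-0.996, -0.001, 0.092], [0.001, -1.0, 0.002]]
force: [2.0, 0.6, -1.1]
opening: 0.113
```

Request:
{"name": "arm_command", "arguments": {
  "translation": [
    [0, 0, -0.2],
    [0, 0, -0.4],
    [0, 0, -0.55],
    [0, 0, -0.55],
    [0, 0, -0.55]
  ],
  "rotation": [
    [0, 0, 0],
    [0, 0, 0],
    [0, 0, 0],
    [0, 0, 0],
    [0, 0, 0]
  ],
  "grip": [1, 1, 1, 1, 1]
}}

```text
time_s: 5.85
position: [0.4515, -0.2207, 0.0551]
tcp_rot: [[0.091, -0.0, 0.996], [-0.996, 0.0, 0.091], [-0.0, -1.0, -0.0]]
force: [-1.2, -0.1, 2.8]
opening: 0.114
```

Request:
{"name": "arm_command", "arguments": {
  "translation": [
    [0, 0, 0],
    [0, 0, 0],
    [0, 0, 0]
  ],
  "rotation": [
    [0, 0, 0],
    [0, 0, 0],
    [0, 0, 0]
  ],
  "grip": [0.3, 0.3, 0.3]
}}

```text
time_s: 6.15
position: [0.452, -0.2204, 0.0547]
tcp_rot: [[0.092, 0.0, 0.996], [-0.996, -0.0, 0.092], [0.0, -1.0, 0.0]]
force: [0.2, 0.2, -0.0]
opening: 0.298
```

```bash
python3 - <<'E'
from h import *
D=down(5.3)
plan([([.452,-.2204,.29],D,0.3),([.567,.164,.29],down(0),-.38)])
print(np.array(bot.read_state()['joint_positions']).round(1))
E
```

```text
T [[0.0, -0.5, 0.0], [0.0, -1.0, 0.0]] R [[-0.0, 0.0, 0.0], [-0.0, 0.0, 0.0]] g 0.3 n 2
T [[0.0, -0.5, 0.0], [0.0, -1.0, 0.0]] R [[-0.0, 0.0, 0.0], [-0.0, 0.0, 0.0]] g 0.3 n 2
T [[0.0, -0.471, 0.0], [0.0, -0.942, 0.0]] R [[-0.0, 0.0, 0.0], [-0.0, 0.0, 0.0]] g 0.3 n 2
T [[-0.5, 0.0, 0.202], [-1.0, 0.0, 0.403]] R [[-0.0, 0.009, 0.0], [-0.0, 0.019, 0.0]] g -0.38 n 2
T [[-0.5, 0.0, 0.19], [-1.0, 0.0, 0.38]] R [[-0.0, 0.009, 0.0], [-0.0, 0.019, 0.0]] g -0.38 n 2
T [[-0.5, 0.0, 0.179], [-1.0, 0.0, 0.358]] R [[-0.0, 0.009, 0.0], [-0.0, 0.019, 0.0]] g -0.38 n 2
T [[-0.5, 0.0, 0.168], [-1.0, 0.0, 0.336]] R [[-0.0, 0.009, 0.0], [-0.0, 0.018, 0.0]] g -0.38 n 2
T [[-0.358, 0.0, 0.113], [-0.716, 0.0, 0.225]] R [[-0.0, 0.006, 0.0], [-0.0, 0.013, 0.0]] g -0.38 n 2
[-38.7  39.4 107.7   0.   33.  -44.1]
```

Request:
{"name": "arm_command", "arguments": {
  "translation": [
    [0, -0.2, 0],
    [0, -0.6, 0],
    [0, -1, 0]
  ],
  "rotation": [
    [0, 0, 0],
    [0, 0, 0],
    [0, 0, 0]
  ],
  "grip": [0.3, 0.3, 0.3]
}}

```text
time_s: 6.45
position: [0.4513, -0.22, 0.135]
tcp_rot: [[0.092, -0.002, 0.996], [-0.996, 0.001, 0.092], [-0.002, -1.0, -0.001]]
force: [-0.1, 0.0, -0.3]
opening: 0.351
```

Request:
{"name": "arm_command", "arguments": {
  "translation": [
    [0, -0.5, 0],
    [0, -1, 0]
  ],
  "rotation": [
    [0, 0, 0],
    [0, 0, 0]
  ],
  "grip": [0.3, 0.3]
}}

```text
time_s: 6.65
position: [0.4514, -0.22, 0.2159]
tcp_rot: [[0.092, -0.001, 0.996], [-0.996, 0.001, 0.092], [-0.001, -1.0, -0.001]]
force: [0.3, -0.6, -0.4]
opening: 0.351
```

Request:
{"name": "arm_command", "arguments": {
  "translation": [
    [0, -0.47, 0],
    [0, -0.94, 0],
    [0, -0.94, 0]
  ],
  "rotation": [
    [0, 0, 0],
    [0, 0, 0],
    [0, 0, 0]
  ],
  "grip": [-0.38, -0.38, -0.38]
}}

```text
time_s: 6.95
position: [0.4543, -0.2222, 0.2952]
tcp_rot: [[0.093, 0.01, 0.996], [-0.996, -0.007, 0.093], [0.008, -1.0, 0.009]]
force: [1.4, 0.0, -0.6]
opening: 0.54
```

Request:
{"name": "arm_command", "arguments": {
  "translation": [
    [-0.5, 0, 0.2],
    [-1, 0, 0.4]
  ],
  "rotation": [
    [0, 0.01, 0],
    [0, 0.02, 0]
  ],
  "grip": [-0.38, -0.38]
}}

```text
time_s: 7.15
position: [0.476, -0.1376, 0.2895]
tcp_rot: [[0.067, -0.0, 0.998], [-0.998, 0.0, 0.067], [-0.0, -1.0, -0.0]]
force: [1.0, -0.3, -0.4]
opening: 0.667
```

Request:
{"name": "arm_command", "arguments": {
  "translation": [
    [-0.5, 0, 0.19],
    [-1, 0, 0.38]
  ],
  "rotation": [
    [0, 0.01, 0],
    [0, 0.02, 0]
  ],
  "grip": [-0.38, -0.38]
}}

```text
time_s: 7.35
position: [0.5004, -0.0541, 0.2889]
tcp_rot: [[0.049, -0.002, 0.999], [-0.999, 0.001, 0.049], [-0.001, -1.0, -0.002]]
force: [0.5, -0.3, -0.5]
opening: 0.688
```

Request:
{"name": "arm_command", "arguments": {
  "translation": [
    [-0.5, 0, 0.18],
    [-1, 0, 0.36]
  ],
  "rotation": [
    [0, 0.01, 0],
    [0, 0.02, 0]
  ],
  "grip": [-0.38, -0.38]
}}

```text
time_s: 7.55
position: [0.5251, 0.0275, 0.2888]
tcp_rot: [[0.029, -0.002, 1.0], [-1.0, 0.0, 0.029], [-0.0, -1.0, -0.002]]
force: [0.7, -0.4, -0.3]
opening: 0.687
```

Request:
{"name": "arm_command", "arguments": {
  "translation": [
    [-0.5, 0, 0.17],
    [-1, 0, 0.34]
  ],
  "rotation": [
    [0, 0.01, 0],
    [0, 0.02, 0]
  ],
  "grip": [-0.38, -0.38]
}}

```text
time_s: 7.75
position: [0.5499, 0.1082, 0.2887]
tcp_rot: [[0.008, -0.002, 1.0], [-1.0, 0.0, 0.008], [-0.0, -1.0, -0.002]]
force: [0.5, -0.3, 0.2]
opening: 0.689
```

Request:
{"name": "arm_command", "arguments": {
  "translation": [
    [-0.25, 0, 0.06],
    [-0.25, 0, 0.06],
    [-0.25, 0, 0.06]
  ],
  "rotation": [
    [0, 0.01, 0],
    [0, 0.01, 0],
    [0, 0.01, 0]
  ],
  "grip": [-0.38, -0.38, -0.38]
}}

```text
time_s: 8.05
position: [0.5541, 0.1264, 0.2888]
tcp_rot: [[-0.0, -0.002, 1.0], [-1.0, -0.001, -0.0], [0.001, -1.0, -0.002]]
force: [-0.0, -0.1, 0.5]
opening: 0.692
```

```bash
python3 - <<'E'
from h import *
np.set_printoptions(precision=4,suppress=True)
S=cap('scene');T=cap('top')
z=lambda i,x,y,w,h:cv2.resize(i[y:y+h,x:x+w],(w*4,h*4),interpolation=cv2.INTER_CUBIC)
s=bot.read_state();print(np.array(s['position']),np.array(s['joint_positions']).round(1))
for n,C in(('scene',S),('top',T)):
  for t,zz in(('bolt_knob',.215),('chest_drawer0_handle',.047),('hinge_axis',.16),('keeper_lip',.1435)):
    print(n,t,[(p.round(1),round(c,2),onz(C,p,zz)) for p,c in spot(n,t)[:1]])
cv2.imwrite('pics/a2.png',np.hstack([z(S['image'],280,140,130,110)[:,:400],z(T['image'],175,160,100,110)]))
E
```

```text
[0.5543 0.1253 0.2893] [ 1.5 23.  87.2 -0.  69.8  1.7]
scene bolt_knob [(array([337.4, 202.5]), 0.76, array([0.5674, 0.1666, 0.215 ]))]
scene chest_drawer0_handle [(array([200.1, 201.2]), 0.71, array([ 0.4545, -0.2144,  0.047 ]))]
scene hinge_axis [(array([397.5, 224. ]), 0.7, array([0.5816, 0.3209, 0.16  ]))]
scene keeper_lip [(array([309.8, 220.9]), 0.61, array([0.5751, 0.102 , 0.1435]))]
top bolt_knob []
top chest_drawer0_handle [(array([344.3, 235.1]), 0.69, array([ 0.4452, -0.2163,  0.047 ]))]
top hinge_axis [(array([185. , 192.4]), 0.95, array([0.5792, 0.3215, 0.16  ]))]
top keeper_lip [(array([253.8, 197.4]), 0.71, array([0.5632, 0.0936, 0.1435]))]
```

View pics/a2.png

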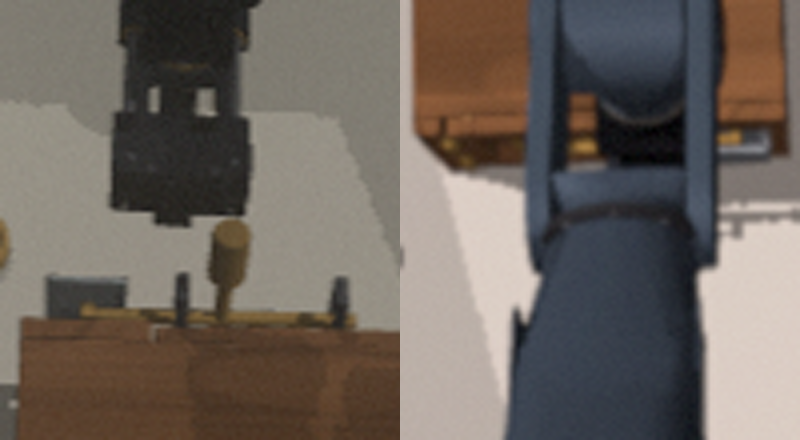

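The knob shows at scene (337,200), upright and clear, with the gripper slightly to its -y side. The drawer stayed out about 108 mm. I'll centre over the knob, go down and close.

Request:
{"name": "arm_command", "arguments": {
  "translation": [
    [-0.48, 0, 0.12],
    [-0.48, 0, 0.12],
    [-0.48, 0.3, 0.12],
    [-0.48, 0.6, 0.12],
    [-0.48, 0.6, 0.12]
  ],
  "rotation": [
    [0, 0, 0],
    [0, 0, 0],
    [0, 0, 0],
    [0, 0, 0],
    [0, 0, 0]
  ],
  "grip": [-0.38, -0.38, -0.38, -0.38, -0.38]
}}

```text
time_s: 9.05
position: [0.562, 0.164, 0.2389]
tcp_rot: [[-0.002, -0.008, 1.0], [-1.0, -0.001, -0.002], [0.001, -1.0, -0.008]]
force: [-0.8, 0.2, -0.3]
opening: 0.688
```

Request:
{"name": "arm_command", "arguments": {
  "translation": [
    [0, 0.15, 0],
    [0, 0.28, 0],
    [0, 0.28, 0]
  ],
  "rotation": [
    [0, 0, 0],
    [0, 0, 0],
    [0, 0, 0]
  ],
  "grip": [-0.38, -0.38, -0.38]
}}

```text
time_s: 9.35
position: [0.5639, 0.1643, 0.2186]
tcp_rot: [[-0.002, -0.002, 1.0], [-1.0, -0.0, -0.002], [0.0, -1.0, -0.002]]
force: [-0.1, -0.1, -0.2]
opening: 0.689
```

Request:
{"name": "arm_command", "arguments": {
  "translation": [
    [0, 0, 0],
    [0, 0, 0],
    [0, 0, 0],
    [0, 0, 0],
    [0, 0, 0]
  ],
  "rotation": [
    [0, 0, 0],
    [0, 0, 0],
    [0, 0, 0],
    [0, 0, 0],
    [0, 0, 0]
  ],
  "grip": [1, 1, 1, 1, 1]
}}

```text
time_s: 9.85
position: [0.5654, 0.1647, 0.22]
tcp_rot: [[-0.002, 0.002, 1.0], [-1.0, 0.0, -0.002], [-0.0, -1.0, 0.002]]
force: [6.8, -0.0, -1.4]
opening: 0.321
```

```bash
python3 - <<'E'
from h import *
S=cap('scene')
s=bot.read_state();print(s['position'],s['force'],s['opening'])
cv2.imwrite('pics/a3.png',cv2.resize(S['image'][140:250,270:410],(560,440),interpolation=cv2.INTER_CUBIC))
E
```

```text
[0.56724793 0.16465413 0.2201686 ] [ 9.51357595  0.66094953 -5.75273334] 0.279249180796002
```

View pics/a3.png

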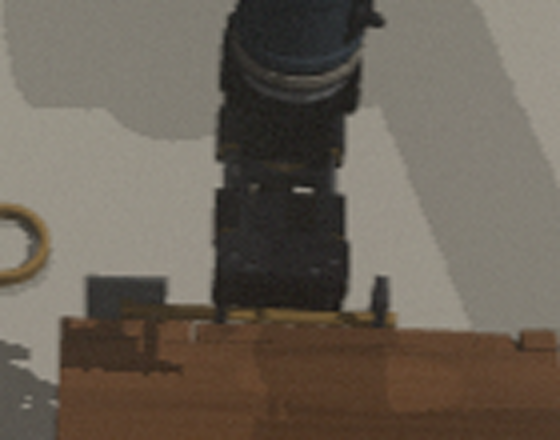

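The opening of 24.3 mm means the knob is held, with its centre near x = 0.568. I'll lift 15 mm while re-centring in x.

Request:
{"name": "arm_command", "arguments": {
  "translation": [
    [0, -0.06, 0.03],
    [0, -0.12, 0.05],
    [0, -0.19, 0.05],
    [0, -0.19, 0.05]
  ],
  "rotation": [
    [0, 0, 0],
    [0, 0, 0],
    [0, 0, 0],
    [0, 0, 0]
  ],
  "grip": [1, 1, 1, 1]
}}

```text
time_s: 10.3
position: [0.5686, 0.1646, 0.2355]
tcp_rot: [[-0.002, 0.001, 1.0], [-1.0, -0.0, -0.002], [0.0, -1.0, 0.001]]
force: [1.1, 0.2, -2.4]
opening: 0.262
```

Request:
{"name": "arm_command", "arguments": {
  "translation": [
    [-0.1, 0, 0],
    [-0.2, 0, 0],
    [-0.3, 0, 0],
    [-0.4, 0, 0],
    [-0.475, 0, 0]
  ],
  "rotation": [
    [0, 0, 0],
    [0, 0, 0],
    [0, 0, 0],
    [0, 0, 0],
    [0, 0, 0]
  ],
  "grip": [1, 1, 1, 1, 1]
}}

```text
time_s: 10.8
position: [0.568, 0.2035, 0.2345]
tcp_rot: [[-0.001, -0.001, 1.0], [-1.0, -0.0, -0.001], [0.0, -1.0, -0.001]]
force: [-1.4, -1.7, -2.2]
opening: 0.262
```

Request:
{"name": "arm_command", "arguments": {
  "translation": [
    [0, 0, 0],
    [0, 0, 0],
    [0, 0, 0]
  ],
  "rotation": [
    [0, 0, 0],
    [0, 0, 0],
    [0, 0, 0]
  ],
  "grip": [1, 1, 1]
}}

```text
time_s: 11.1
position: [0.5683, 0.2031, 0.2346]
tcp_rot: [[-0.002, -0.001, 1.0], [-1.0, 0.001, -0.002], [-0.001, -1.0, -0.001]]
force: [-0.9, 2.3, -2.2]
opening: 0.267
```

```bash
python3 - <<'E'
from h import *
S=cap('scene')
s=bot.read_state();print(s['position'],s['force'],s['opening'])
cv2.imwrite('pics/a4.png',cv2.resize(S['image'][140:250,270:410],(560,440),interpolation=cv2.INTER_CUBIC))
E
```

```text
[0.56828848 0.20289991 0.23462344] [-2.3739716   1.20604467 -2.26685945] 0.26754692552953185
```

View pics/a4.png

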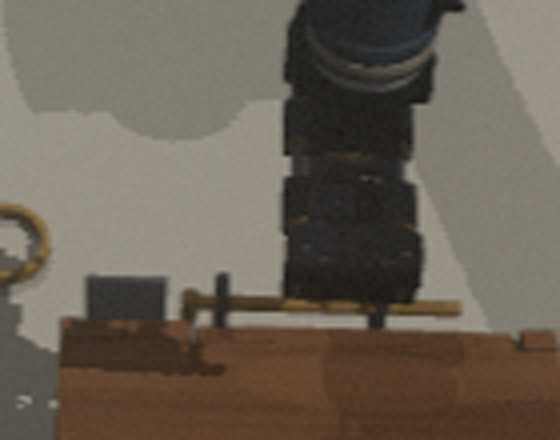

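The bolt's nose, at crop (188,300), is now clear of the keeper, which ends at crop x ≈ 165. I'll swing the gate along its arc to about 0.38 rad.

Request:
{"name": "arm_command", "arguments": {
  "translation": [
    [-0.026, 0, -0.118],
    [-0.063, 0, -0.231],
    [-0.108, 0, -0.343],
    [-0.161, 0, -0.45],
    [-0.208, 0, -0.528]
  ],
  "rotation": [
    [0, 0.076, 0],
    [0, 0.153, 0],
    [0, 0.229, 0],
    [0, 0.306, 0],
    [0, 0.363, 0]
  ],
  "grip": [1, 1, 1, 1, 1]
}}

```text
time_s: 11.65
position: [0.5263, 0.2184, 0.2349]
tcp_rot: [[-0.375, 0.0, 0.927], [-0.927, -0.002, -0.375], [0.002, -1.0, 0.001]]
force: [-0.6, -0.8, -3.0]
opening: 0.27
```

Request:
{"name": "arm_command", "arguments": {
  "translation": [
    [0, 0, 0],
    [0, 0, 0],
    [0, 0, 0],
    [0, 0, 0],
    [0, 0, 0]
  ],
  "rotation": [
    [0, 0, 0],
    [0, 0, 0],
    [0, 0, 0],
    [0, 0, 0],
    [0, 0, 0]
  ],
  "grip": [1, 1, 1, 1, 1]
}}

```text
time_s: 12.15
position: [0.5269, 0.219, 0.2348]
tcp_rot: [[-0.373, 0.0, 0.928], [-0.928, -0.0, -0.373], [0.0, -1.0, 0.0]]
force: [-0.8, -1.6, -2.4]
opening: 0.266
```

```bash
python3 - <<'E'
from h import *
S=cap('scene');T=cap('top')
s=bot.read_state();print(s['position'],s['force'],s['opening'])
print([onz(S,p,.047) for p,c in spot('scene','chest_drawer0_handle')[:1]])
print(onz(S,spot('scene','keeper_lip')[0][0],.1435), [ (p.round(1),c) for p,c in spot('scene','bolt_knob')])
for n,C,o in(('scene',S,None),):
    for t in('ring_cone','gift_box','green_stone','bead_jar','bangle','thread_spool'): print(t,[p.round(1) for p,c in spot(n,t)[:1]])
z=lambda i,x,y,w,h:cv2.resize(i[y:y+h,x:x+w],(w*2,h*2),interpolation=cv2.INTER_CUBIC)
cv2.imwrite('pics/a5.png',np.hstack([z(S['image'],80,130,400,200)]))
E
```

```text
[0.52676705 0.21913608 0.23479285] [-1.46477493 -1.15956945 -2.21399571] 0.2657172939663836
[array([ 0.45882542, -0.21223097,  0.047     ])]
[0.56181864 0.0991449  0.1435    ] [(array([360.9, 188. ]), 0.51)]
ring_cone [array([344.6, 295.2])]
gift_box [array([211.5, 284.8])]
green_stone [array([110.3, 221.4])]
bead_jar [array([448. , 244.8])]
bangle [array([272. , 200.5])]
thread_spool [array([163.1, 186.5])]
```

View pics/a5.png

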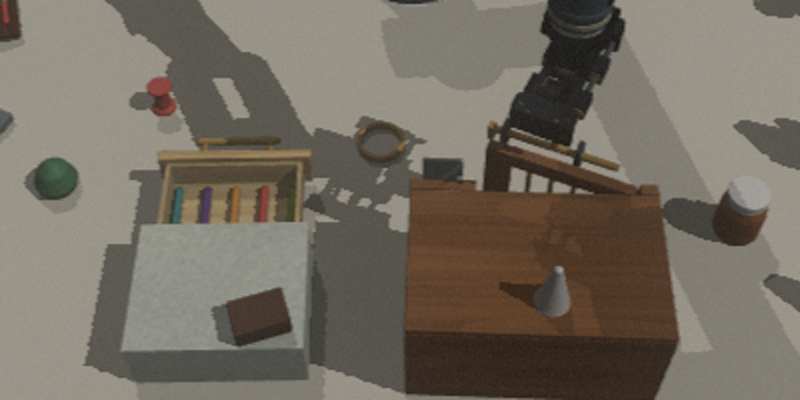

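The gate stands ajar and is held by the knob, the drawer is open, and all the wares are in place. I'll do one numeric check of the gate angle, then hand in.

```bash
python3 - <<'E'
from h import *
S=cap('scene'); e=onz(S,(80+500/2,130+148/2),.16); h=np.array([.588,.3205])
a=np.arctan2(h[0]-e[0],h[1]-e[1]); print(e,a)
if .27<a<.55: print(bot.hand_in())
print(bot.read_state()['position'])
E
```

```text
[0.52938414 0.15166523 0.16      ] 0.33415935089128934
the job is handed in; nothing more can be done
None
the job is handed in; nothing more can be done
```

I handed the job in at about 12 s of the 53 s, with the gripper still holding the bolt knob and the gate ajar. `hand_in` gives no verdict, so I only have my own checks.

- **Drawer:** I pulled it about 108 mm and let go. In the last picture its handle was still about 100 mm out.
- **Bolt:** I lifted it about 15 mm, then drew it about 38 mm. The picture showed its nose clear of the keeper.
- **Gate:** I swung it to a commanded angle of 0.38 rad. The picture puts it at about 0.33 rad, inside the 0.22–0.60 band. The opening reading (about 23 mm) shows the fingers still closed on the knob.
- **Other wares:** the networks found five of them within about 4 px of where they started. They put the ring cone about 18 px off, but in the picture it stands where it did at the start, so I took that as a detection error.

One thing did not match: the wrist force at the end read only 1–2 N sideways, towards the robot. I expected 3–5 N the other way from the spring. The fingers' grip, set at half its maximum (about 30 N), should still easily meet the 1 N contact requirement.

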